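Draw the bottom painting panel out from under the pile of boxes

ROBOT

A 6-joint arm with a two-finger parallel gripper is mounted at the origin on the work surface. World frame = base frame: x ahead of the robot, y to its left, z up, the work surface at z = 0. Lengths are in mm, angles in rad, forces in N, time in s.
With the tool pointing down it reaches from about 400 to 925 mm from the base axis. Payload 12.5 kg.
Tool frame: the origin (TCP) lies at the very end of the fingers, on their centre line; the grasp point (between the pads) lies 19 mm behind it; z points along the fingers, y is the line along which they close (so a half turn about z gives the same grasp; the last joint's range is limited). The gripper opens to 95 mm and grips with 3 to 60 N. Pads are 20 mm wide; open, the fingers measure 119 mm over their backs; the gripper's body (75 mm by 180 mm) begins 59 mm behind the grasp point.
Start: joints at [-1.448, 0.491, 1.559, -0, 1.092, -0.106], TCP at [141.778, -608.725, 214.661] pointing down, gripper open.
Joint ranges: [-3.1, 3.1], [-0.84, 2.19], [0.05, 2.79], [-1.13, 4.28], [0.06, 2.93], [-2.69, 2.69]. Speed limits (rad/s): [2.22, 2.22, 2.79, 3.14, 3.14, 3.14].

INTERFACE

Orientations are given as [roll, pitch, yaw] about the fixed x, y, z axes, in that order (R = Rz(yaw) Ry(pitch) Rx(roll)).
In Python, from cell import state, read_camera, camera_info, job_done gives the robot as it stands.
- The arm moves only by the tool inch_along, called after "Call:" as name(argument=value, ...) on one line, values as JSON. Schema: {"type":"object","properties":{"increments":{"type":"object","properties":{"dx":{"type":"array","items":{"type":"number"},"minItems":1,"maxItems":5},"dy":{"type":"array","items":{"type":"number"},"minItems":1,"maxItems":5},"dz":{"type":"array","items":{"type":"number"},"minItems":1,"maxItems":5},"turn":{"type":"array","items":{"type":"number"},"minItems":1,"maxItems":5},"aperture":{"type":"array","items":{"type":"number"},"minItems":1,"maxItems":5}},"additionalProperties":false,"required":["dx","dy","dz","turn","aperture"]},"only":{"type":"string"},"quiet":{"type":"boolean"},"lines":{"type":"string"}},"required":["increments"],"additionalProperties":false}. increments is an object with one list for each field, all of the same length, 1 to 5, a row being the entries at one place: dx, dy, dz (the shift in mm), turn (a turn about the tool's z in rad), aperture (the opening from 0.0 (shut) to 1.0 (fully open)); each row is the pose to reach, as a shift and turn from the pose commanded when the call began, along the tool's axes at that moment; what a row does not reach only later rows make up. A row lasts 1/12 s, in which the tool goes at most 41.7 mm and 0.125 rad, less where a joint would pass 70% of its speed; a pose out of reach is approached as far as the arm can. The fingers move at their own pace and stop on an object; the grip force is fixed at half the most. Time passes only in rows, so rows that do not move let the fingers close. The tool returns the time, the measured TCP pose, the force, the opening and the grip force at its end. only (a regular expression) keeps the lines of the reply that match it, lines (a string "A,B") keeps lines A to B, and quiet returns only ok. Input that does not fit is refused with a message, and nothing moves.
- state(): the state, without advancing time (a new reading comes with each control period).
- read_camera(name): name is "scene" or "top"; returns (picture, depth): 420x560x3 uint8, red, green, blue; 420x560 float32, mm along the optical axis (not along the pixel's ray), 0 where there is no reading.
- camera_info(name): a dict with "vertical_fov" (degrees; the focal length in pixels is half the picture's height over the tangent of half this angle, whatever the lens; pixels are square), "cx", "cy" (the principal point, pixels), "origin" and "attitude" of the camera in the world. Camera axes: x right, y down, z forward; pixel columns grow to the right and rows downward; lengths in mm; the calibration is good to about 2 mm. A picture is of the moment at which its call begins. camera_info takes no time and is no camera call.
- job_done(): hands the job in; it is judged then, once.
The state is a dict: "t": time; "joints": joint angles; "qvel": joint speeds; "tau": joint torques, N m; "eef_pos": TCP position; "tcp_rot": TCP orientation; "ft_force": force on the tool from outside, world axes, zero at the start; "moment": the same for the moment, N m; "opening": opening from 0.0 (shut) to 1.0 (fully open); "grip_force": force on a finger pad.
Only numpy, scipy, OpenCV 4.12 (cv2) and the standard library are available. Lean on these libraries where they do the work, as an engineer would, in place of code of your own. Each camera call takes 0.05 s, during which the arm holds its last target. There are 200 camera calls.

TASK

A customer wants the primed painting panel that lies at the bottom of the pile on the counter riser. Touch down slowly and press your fingertips lightly on its bare end - the primed face dents easily - and draw it straight out under the brass rail, which holds the pile back, until it lies snug and square against the wooden lip at the serving end of the riser. The boxes must stay stacked, never lifted or toppled, and settle flat on the riser behind the rail; leave everything else on the counter where it is.

Things in the scene. Friction and masses are not known exactly. Their poses are not given: they have to be found in the camera images.
- riser: Low grey riser fixed to the counter: deck 180 (x) x 392 mm (y) on dark bearers, its top 18 to 26 mm over the counter, varying. Origin: on the deck's top, under the middle of the brass rail; z up, +y to the stock side where the pile stands, -y to the serving side. Deck, panel and boxes slide on one another with friction of about 0.2 to 0.3; a like lip ends the stock side at y = +145 mm.
- rail_mid (a point): Centre of the brass goods rail: flat bar along the riser's x, 8 mm wide (y), from 14 to 26 mm above the deck; the panel passes under it, the pile is held back by it. A 12 mm post with a ball top (39 mm above the deck) at each end, x = +-77 mm, 142 mm clear between.
- lip_mid (a point): Middle of the serving lip, on its top inner edge: dark wooden strip along the riser's x across the serving end of the deck, 14 mm high; its inner face is at y = -223 mm in the riser's frame.
- panel: Primed canvas-faced plywood painting panel, 130 (x) x 180 (y) x 8 mm, 0.11 kg, flat on the deck under pile and rail, too wide to pinch. Origin: centre of its underside. Its bare -y end sticks out 50 to 58 mm past the rail. Fingertips hold on its last 45 mm (friction about 1); drawing it takes about 7 to 14 N of pressing. Over 30 N, or a hard touch (10 mm/s or more), dents it.
- large_case: Lowest box of the pile: flat dark lacquered wooden inkstone case, 110 x 110 x 30 mm, 0.25 to 0.55 kg, on the panel 4 to 10 mm behind the rail. Origin: centre of its underside, z up. When the panel is drawn out it tips back a few degrees, then comes down flat on the deck.
- middle_case: Second box: flat dark wooden inkstone case, 92 x 92 x 26 mm, 0.15 to 0.3 kg, on the large case. Origin: centre of its underside, z up.
- small_box: Top box: small cloth-covered seal box, 62 (x) x 70 (y) x 32 mm, 0.15 kg, on the middle case. Origin: centre of its underside, z up.
- mannequin: Bystander: jointed-looking wooden artist's figure on a round base, 90 mm across, 284 mm tall. Origin: centre of its underside.
- brush_pot: Bystander: blue and white porcelain pot full of brushes, 84 mm across, about 240 mm tall with the brushes. Origin: centre of its underside.
- paper_bundle: Bystander: bundle of paper packs tied with string, 150 x 100 x 44 mm. Origin: centre of its underside.
- paperweight: Bystander: dark wooden paperweight bar with a brass inlay, 30 x 200 x 14 mm. Origin: centre of its underside.
Mind the look-alikes: they are no part of the job. Leave any red or turquoise look-alike of the middle_case alone.

How it is judged (in metres and radians):
On the way:
1. the panel has been drawn out past the rail and the pile has come down flat on the deck (y of panel in the frame of riser below -0.097 m and z of large_case in the frame of riser below 0.002 m and angle between large_case's own z axis and vertical below 0.04 rad), for 0.2 s.
At the end, for the whole second after the job is handed in: The panel lies flat and at rest on the deck, its end within 3 mm of the serving lip, square within 2 degrees, within 15 mm of the centre line; behind the rail the large case lies flat on the deck (25 mm sideways, 50-90 mm back) with the other boxes stacked on it as before (25-30 mm), at rest (y of panel in the frame of riser below -0.13 m and angle between the y axis of panel and the y axis of riser, either way round below 0.035 rad and x of panel in the frame of riser between -0.015 and 0.015 m and z of panel in the frame of riser between -0.002 and 0.002 m and z of large_case in the frame of riser below 0.002 m and angle between large_case's own z axis and vertical below 0.04 rad and y of large_case in the frame of riser between 0.05 and 0.09 m and x of large_case in the frame of riser between -0.025 and 0.025 m and z of middle_case in the frame of large_case between 0.027 and 0.033 m and horizontal distance between middle_case and large_case below 0.025 m and z of small_box in the frame of middle_case between 0.023 and 0.029 m and horizontal distance between small_box and middle_case below 0.03 m and linear speed of each of panel, large_case, small_box below 0.01 m/s); the robot touches nothing.
It fails at once if the primed panel is pressed by the fingers with more than 30 N (contact force between the fingers and panel above 30 N).
It fails at once if a box of the pile is tipped by more than 15 degrees (angle between any of large_case, middle_case, small_box's own z axis and vertical above 0.26 rad).
It fails at once if a box of the pile is lifted off (z of large_case in the frame of riser above 0.018 m or z of middle_case in the frame of large_case above 0.04 m or z of small_box in the frame of middle_case above 0.036 m).
It fails at once if a bystander is moved by more than 20 mm (distance of any of mannequin, brush_pot, paper_bundle, paperweight from where it was at the start of the episode above 0.02 m).
It also fails if it takes over 64 s, if anything falls off the work surface, if the arm or the gripper's body presses on something with over 40 N, if the wrist force passes 120 N, or if a joint passes its speed limit or range.

## Working session

There is one attempt and no reset: what is moved stays moved. The work goes in short steps, Python scripts to look and compute and a tool call to move; the robot and the scene stay as the last step left them, time stands still between calls to the robot, and variables do not carry over. Pictures are saved under pics/ and viewed, at most 10 in all, crops included, and the job is handed in when it is done.

```bash
ls; mkdir -p pics
```

Create h.py:
```python
import numpy as np,cv2
from cell import *
from scipy.spatial.transform import Rotation as R
def cloud(n):
    im,d=read_camera(n); c=camera_info(n)
    f=im.shape[0]/2/np.tan(np.radians(c['vertical_fov'])/2)
    v,u=np.mgrid[:im.shape[0],:im.shape[1]]
    P=np.stack([(u-c['cx'])/f*d,(v-c['cy'])/f*d,d],-1)
    A=np.array(c['attitude'])
    M=A if A.shape==(3,3) else R.from_euler('xyz',A).as_matrix()
    return im,d,P@M.T+np.array(c['origin'])
```

Run:
```python
from h import *
print(state())
for n in('top','scene'):
    print(camera_info(n)); im,d,P=cloud(n); np.savez(''+n,im=im,d=d,P=P)
    cv2.imwrite('pics/%s0.png'%n,im[:,:,::-1])
    print((d>0).mean())
```

```text
pics
{'t': 0.0, 'joints': array([-1.44759498e+00,  4.91576564e-01,  1.55945747e+00, -1.10784887e-05,
        1.09168772e+00, -1.05609396e-01]), 'qvel': array([-0.00108194,  0.00112308, -0.00115731,  0.00038196,  0.00132731,
        0.00095163]), 'tau': array([-2.61935102e-04, -6.12633276e+01, -2.58179355e+01,  6.92469534e-02,
        4.81931702e-02, -9.19216541e-05]), 'eef_pos': array([ 141.74569185, -608.46309921,  214.04841884]), 'tcp_rot': array([-3.14046881e+00, -1.09251479e-04,  2.28815792e-01]), 'ft_force': array([-0.15618744,  0.88902547, -0.47567911]), 'moment': array([ 0.00567244, -0.00581264,  0.00331449]), 'grip_force': 0.0, 'opening': 1.0033148943127423}
{'vertical_fov': 45.153193404076006, 'cx': 277.2087779101831, 'cy': 202.6153442503629, 'origin': array([ 391.54191962,    8.35188038, 1291.83921727]), 'attitude': array([-3.0215049 , -0.01185794, -1.55153323])}
0.9959098639455782
{'vertical_fov': 51.20965551983352, 'cx': 276.02308806728917, 'cy': 206.39632782205928, 'origin': array([1269.10729543, -545.73662733, 1021.5258925 ]), 'attitude': array([-2.3819068 ,  0.01577461,  0.93319442])}
0.9960926870748299
```

View pics/top0.png

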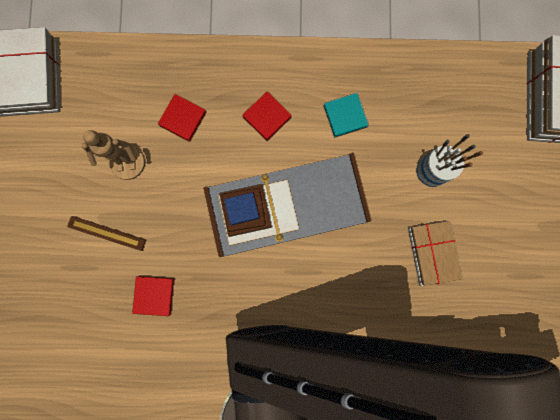

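View pics/scene0.png

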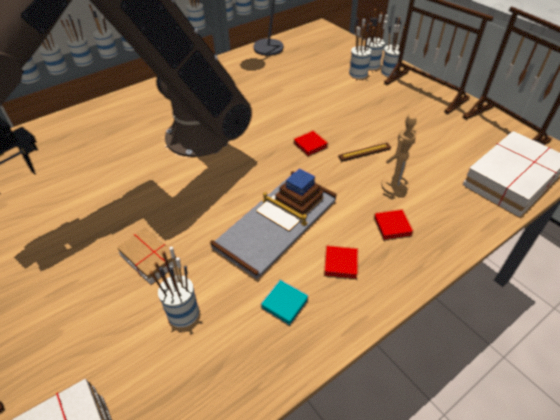

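The top picture shows the pile at (242,210), the rail from (265,176) to (279,238), the panel's bare end at about (285,207) and the serving lip from (352,154) to (369,221). In the scene picture the panel end is at (278,215).

Run:
```python
from h import *
for n,box in(('top',(200,145,375,260)),('scene',(205,165,345,275))):
    z=np.load(n+'.npz'); im,P=z['im'],z['P']
    hsv=cv2.cvtColor(im,cv2.COLOR_RGB2HSV).astype(int); H,S,V=[hsv[...,i] for i in range(3)]
    m=np.zeros(H.shape,bool); x0,y0,x1,y1=box; m[y0:y1,x0:x1]=1
    Z=P[...,2]
    print(n,'table z',np.median(Z[y0-30:y0-15,x0:x1]))
    grey=m&(S<60)&(V>60)&(V<170)&(Z>8)&(Z<35)
    white=m&(S<70)&(V>185)&(Z<50)
    brass=m&(H>15)&(H<30)&(S>120)&(Z>35)&(Z<75)
    dark=m&(V<110)&(S>80)&(Z>25)&(Z<50)
    for nm,k in(('deck',grey),('white',white),('brass',brass),('wood',dark)):
        k=k.astype(np.uint8)
        if nm!='brass': k=cv2.morphologyEx(k,cv2.MORPH_OPEN,np.ones((3,3)))
        c,l,s,_=cv2.connectedComponentsWithStats(k)
        for i in range(1,c):
            if s[i,4]<25: continue
            q=P[l==i]; r=cv2.minAreaRect(q[:,:2].astype(np.float32))
            print(nm,s[i,4],'bbox',s[i,:4],'z',np.percentile(q[:,2],[5,50,95]).round(1),'rect',np.round(r[0],1),np.round(r[1],1),round(r[2],1))
            if s[i,4]>150 or nm=='brass':print(cv2.boxPoints(r).round(0).tolist())
```

```text
top table z 2.425644988680915
deck 4979 bbox [268 155  98  86] z [17.9 22.1 26.3] rect [ 560.8 -102.8] [179.7 216. ] 14.5
[[447.0, -21.0], [501.0, -230.0], [675.0, -185.0], [621.0, 24.0]]
deck 1342 bbox [209 176  68  80] z [17.7 22.  26.9] rect [512.3  84.4] [179.3 136.2] 14.5
[[408.0, 128.0], [443.0, -4.0], [616.0, 41.0], [582.0, 173.0]]
white 929 bbox [270 181  28  52] z [25.9 30.1 34.1] rect [536.  -19.4] [127.5  48. ] 14.3
[[468.0, -12.0], [480.0, -58.0], [604.0, -27.0], [592.0, 20.0]]
white 342 bbox [228 228  48  16] z [25.8 30.2 34.3] rect [459.9  57.8] [ 18.5 120.7] 13.4
[[437.0, 114.0], [465.0, -3.0], [483.0, 1.0], [455.0, 119.0]]
brass 203 bbox [262 174  21  66] z [43.9 49.3 61.2] rect [531.5   9.6] [166.9  12.6] 15.0
[[449.0, -6.0], [453.0, -18.0], [614.0, 25.0], [611.0, 37.0]]
wood 313 bbox [350 153  21  69] z [31.3 35.5 40.4] rect [ 588.1 -211.1] [178.2  12.2] 15.1
[[500.0, -228.0], [504.0, -240.0], [676.0, -194.0], [672.0, -182.0]]
wood 317 bbox [204 187  19  70] z [31.5 35.6 39.6] rect [493.5 155.8] [178.5  11.9] 14.4
[[406.0, 139.0], [409.0, 128.0], [581.0, 172.0], [57
[... 393 characters left out ...]
1.0, -228.0], [677.0, -183.0], [623.0, 30.0]]
white 534 bbox [257 202  41  27] z [27.6 31.8 35.5] rect [531.8 -18.1] [137.3  55.3] 14.6
[[458.0, -9.0], [472.0, -62.0], [605.0, -28.0], [591.0, 26.0]]
brass 248 bbox [263 192  44  31] z [39.5 47.9 60.4] rect [531.   19.7] [165.5  30.5] 14.4
[[447.0, 14.0], [455.0, -16.0], [615.0, 25.0], [607.0, 55.0]]
wood 48 bbox [307 200  12  12] z [31.  40.9 48.9] rect [576.4  89.1] [ 5.7 59.2] 13.5
wood 26 bbox [300 218   6   7] z [26.4 35.4 46.7] rect [602.1  26.8] [23.2  5.9] 2.7
wood 126 bbox [211 242  27  19] z [28.5 36.1 39.6] rect [ 557.4 -220.4] [103.1  11. ] 15.3
wood 88 bbox [239 261  19  14] z [28.7 36.  40.2] rect [ 645.  -198.2] [66.1 11. ] 12.3
```

Riser yaw is about 0.253 rad and its origin about (531, 10), with the deck near z = 22. The panel's end is at y' ≈ -53.6. I'm moving over the bare end now.

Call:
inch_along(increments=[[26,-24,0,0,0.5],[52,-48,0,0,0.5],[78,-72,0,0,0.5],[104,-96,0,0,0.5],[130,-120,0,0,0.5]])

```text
refused: increments: the value is not of type 'object' (schema: type "object"). Nothing was moved.
```

The call was refused and nothing moved: it wants an object with one list for each field. Same move again in that form.

Call:
inch_along(increments={"dx": [26,52,78,104,130],"dy": [-24,-48,-72,-96,-120],"dz": [0,0,0,0,0],"turn": [0,0,0,0,0],"aperture": [0.5,0.5,0.5,0.5,0.5]})

```text
t: 0.52
eef_pos: [241.7, -460.7, 214.3]
tcp_rot: [-3.141, 0.0, 0.228]
ft_force: [0.7, -0.5, 0.8]
opening: 0.706
grip_force: 0.0
```

Call:
inch_along(increments={"dx": [26,52,78,104,130],"dy": [-24,-48,-72,-96,-120],"dz": [0,0,0,0,0],"turn": [0,0,0,0,0],"aperture": [0.5,0.5,0.5,0.5,0.5]})

```text
t: 0.93
eef_pos: [341.1, -314.4, 214.5]
tcp_rot: [-3.141, 0.0, 0.229]
ft_force: [0.3, -0.6, 0.6]
opening: 0.501
grip_force: 0.0
```

Call:
inch_along(increments={"dx": [26,52,78,104,130],"dy": [-24,-48,-72,-96,-120],"dz": [0,0,0,0,0],"turn": [0,0,0,0,0],"aperture": [0.5,0.5,0.5,0.5,0.5]})

```text
t: 1.35
eef_pos: [440.6, -168.0, 214.6]
tcp_rot: [-3.142, 0.0, 0.229]
ft_force: [1.5, -1.0, 0.4]
opening: 0.503
grip_force: 0.0
```

Call:
inch_along(increments={"dx": [26,52,78,104,128],"dy": [-24,-48,-72,-96,-122],"dz": [0,0,0,0,0],"turn": [0,0,0,0,0],"aperture": [0.5,0.5,0.5,0.5,0.5]})

```text
t: 1.77
eef_pos: [537.8, -20.2, 214.4]
tcp_rot: [3.142, 0.0, 0.229]
ft_force: [0.1, -0.7, 0.5]
opening: 0.5
grip_force: 0.0
```

Call:
inch_along(increments={"dx": [0,0,0,0,0],"dy": [0,0,0,0,0],"dz": [0,0,0,0,0],"turn": [-0.12,-0.24,-0.36,-0.48,-0.6],"aperture": [0.5,0.5,0.5,0.5,0.5]})

```text
t: 2.18
eef_pos: [536.8, -21.6, 214.3]
tcp_rot: [-3.141, 0.0, 0.835]
ft_force: [-0.9, -0.1, -0.1]
opening: 0.5
grip_force: 0.0
```

Call:
inch_along(increments={"dx": [0,0,0,0,0],"dy": [0,0,0,0,0],"dz": [0,0,0,0,0],"turn": [-0.12,-0.24,-0.36,-0.48,-0.6],"aperture": [0.5,0.5,0.5,0.5,0.5]})

```text
t: 2.6
eef_pos: [536.8, -21.8, 214.4]
tcp_rot: [-3.141, 0.0, 1.435]
ft_force: [-0.3, 0.6, 0.5]
opening: 0.5
grip_force: 0.0
```

Call:
inch_along(increments={"dx": [0,0,0,0,0],"dy": [0,0,0,0,0],"dz": [0,0,0,0,0],"turn": [-0.12,-0.24,-0.36,-0.395,-0.395],"aperture": [0.5,0.5,0.5,0.5,0.5]})

```text
t: 3.02
eef_pos: [536.8, -21.8, 214.4]
tcp_rot: [-3.141, -0.0, 1.826]
ft_force: [-0.1, -0.5, -0.0]
opening: 0.5
grip_force: 0.0
```

Call:
inch_along(increments={"dx": [0,0,0,0,0],"dy": [0,0,0,0,0],"dz": [30,60,90,120,140],"turn": [0,0,0,0,0],"aperture": [0.5,0.5,0.5,0.5,0.5]})

```text
t: 3.43
eef_pos: [536.0, -21.7, 72.1]
tcp_rot: [-3.139, -0.001, 1.822]
ft_force: [0.0, 0.4, -0.1]
opening: 0.499
grip_force: 0.0
```

Call:
inch_along(increments={"dx": [0,0,0,0,0],"dy": [0,0,0,0,0],"dz": [10,18,24,28,30],"turn": [0,0,0,0,0],"aperture": [0.5,0.5,0.5,0.5,0.5]})

```text
t: 3.85
eef_pos: [537.3, -21.8, 44.9]
tcp_rot: [3.141, 0.0, 1.823]
ft_force: [0.4, -0.5, -0.0]
opening: 0.502
grip_force: 0.0
```

Call:
inch_along(increments={"dx": [0,0,0,0,0],"dy": [0,0,0,0,0],"dz": [1,2,2.4,2.8,3.2],"turn": [0,0,0,0,0],"aperture": [0.5,0.5,0.5,0.5,0.5]})

```text
t: 4.27
eef_pos: [537.1, -21.8, 41.7]
tcp_rot: [3.141, 0.0, 1.824]
ft_force: [1.1, 1.0, -0.3]
opening: 0.5
grip_force: 0.0
```

Run:
```python
from h import *
im,d,P=cloud('scene'); cv2.imwrite('pics/s1.png',cv2.resize(im[150:280,190:360,::-1],None,fx=4,fy=4,interpolation=cv2.INTER_CUBIC))
print(state())
```

```text
{'t': 4.3167, 'joints': array([-1.63510113e-01,  6.11836891e-01,  1.93034358e+00, -1.44947801e-04,
        5.99139688e-01, -4.16345284e-01]), 'qvel': array([ 0.00037414,  0.00015621,  0.00096925, -0.00028253,  0.00021871,
        0.00071296]), 'tau': array([ 1.47016050e-02, -5.81413221e+01, -1.47814348e+01,  3.45617230e-02,
        7.66338408e-02,  6.01776119e-04]), 'eef_pos': array([537.0072637 , -21.82875832,  41.52070111]), 'tcp_rot': array([3.14137651e+00, 1.84989153e-04, 1.82375117e+00]), 'ft_force': array([0.26317075, 0.06857777, 0.31118782]), 'moment': array([ 0.01004466, -0.11648518,  0.01611882]), 'grip_force': 0.0, 'opening': 0.5047975095382097}
```

View pics/s1.png

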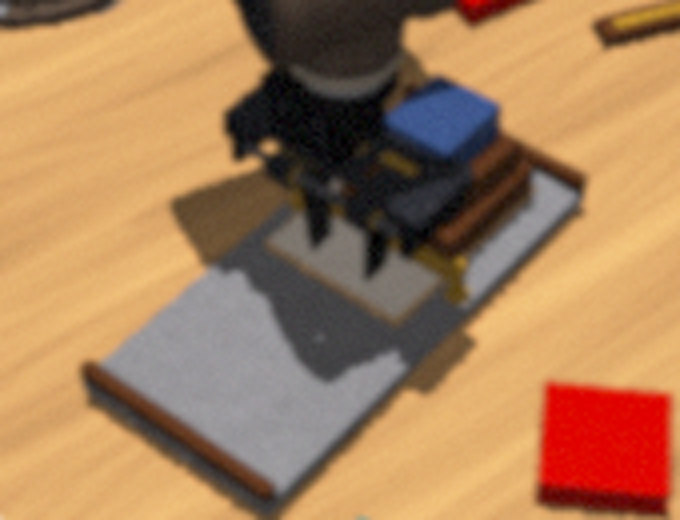

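The crop shows both fingertips, at (318,245) and (372,275), just above the bare end, clear of the rail and the blue box. Now the slow descent.

Call:
inch_along(increments={"dx": [0,0,0,0,0],"dy": [0,0,0,0,0],"dz": [0.5,1,1.5,2,2.5],"turn": [0,0,0,0,0],"aperture": [0.5,0.5,0.5,0.5,0.5]}, only="eef|ft")

```text
eef_pos: [536.9, -21.8, 38.8]
ft_force: [0.5, 0.7, -0.0]
```

Call:
inch_along(increments={"dx": [0,0,0,0,0],"dy": [0,0,0,0,0],"dz": [0.5,1,1.5,2,2.5],"turn": [0,0,0,0,0],"aperture": [0.5,0.5,0.5,0.5,0.5]}, only="eef|ft")

```text
eef_pos: [536.9, -21.8, 36.4]
ft_force: [0.4, 0.1, -0.5]
```

Call:
inch_along(increments={"dx": [0,0,0,0,0],"dy": [0,0,0,0,0],"dz": [0.5,1,1.5,2,2.5],"turn": [0,0,0,0,0],"aperture": [0.5,0.5,0.5,0.5,0.5]}, only="eef|ft")

```text
eef_pos: [537.0, -21.8, 33.9]
ft_force: [-0.1, -0.9, 0.2]
```

Call:
inch_along(increments={"dx": [0,0,0,0],"dy": [0,0,0,0],"dz": [0.3,0.6,0.9,1.2],"turn": [0,0,0,0],"aperture": [0.5,0.5,0.5,0.5]}, only="eef|ft")

```text
eef_pos: [537.0, -21.8, 32.7]
ft_force: [0.2, 0.5, 0.8]
```

Call:
inch_along(increments={"dx": [0,0,0,0],"dy": [0,0,0,0],"dz": [0.3,0.6,0.9,1.2],"turn": [0,0,0,0],"aperture": [0.5,0.5,0.5,0.5]}, only="eef|ft")

```text
eef_pos: [537.0, -21.8, 31.5]
ft_force: [0.1, -0.5, -0.8]
```

Call:
inch_along(increments={"dx": [0,0,0],"dy": [0,0,0],"dz": [0.3,0.6,0.9],"turn": [0,0,0],"aperture": [0.5,0.5,0.5]}, only="eef|ft")

```text
eef_pos: [537.0, -21.8, 31.4]
ft_force: [-3.4, -0.4, 16.1]
```

Call:
inch_along(increments={"dx": [0,0,0],"dy": [0,0,0],"dz": [0.3,0.6,0.9],"turn": [0,0,0],"aperture": [0.5,0.5,0.5]}, only="eef|ft")

```text
eef_pos: [537.0, -21.8, 31.3]
ft_force: [-6.4, -0.0, 28.3]
```

The surface is stiff, about 13.5 N/mm, so I'm easing off at once.

Call:
inch_along(increments={"dx": [0,0],"dy": [0,0],"dz": [-0.5,-1.1],"turn": [0,0],"aperture": [0.5,0.5]}, only="eef|ft")

```text
eef_pos: [537.0, -21.8, 31.4]
ft_force: [0.3, -0.3, 0.0]
```

Call:
inch_along(increments={"dx": [0,0,0],"dy": [0,0,0],"dz": [0.0,0.2,0.2],"turn": [0,0,0],"aperture": [0.5,0.5,0.5]}, only="eef|ft")

```text
eef_pos: [537.0, -21.8, 31.3]
ft_force: [-3.2, 0.1, 12.6]
```

Call:
inch_along(increments={"dx": [0,-0.5,-1,-2,-3],"dy": [0,0,0,0,0],"dz": [0,0,0,0,0],"turn": [0,0,0,0,0],"aperture": [0.5,0.5,0.5,0.5,0.5]}, only="eef|ft")

```text
eef_pos: [538.0, -24.3, 31.3]
ft_force: [-0.7, 4.1, 12.9]
```

Run:
```python
from h import *
print(state()['ft_force'])
im,d,P=cloud('top'); cv2.imwrite('pics/t1.png',cv2.resize(im[140:270,190:380,::-1],None,fx=4,fy=4,interpolation=cv2.INTER_CUBIC))
print(state()['ft_force'])
```

```text
[-0.65430428  4.12256301 12.86054351]
[-1.62162084  4.2318751  13.17860644]
```

Call:
inch_along(increments={"dx": [-2,-4,-6,-8,-10],"dy": [0,0,0,0,0],"dz": [0,0,0,0,0],"turn": [0,0,0,0,0],"aperture": [0.5,0.5,0.5,0.5,0.5]}, only="eef|ft")

```text
eef_pos: [540.4, -33.9, 31.4]
ft_force: [-3.0, 6.5, 12.5]Traceback (most recent call last):
```

Run:
```python
from h import *
cat='''
def panel(n):
    im,d,P=cloud(n)
    O=np.array([531.2,9.9]);a=.253
    q=(P[...,:2]-O)@np.array([[np.cos(a),-np.sin(a)],[np.sin(a),np.cos(a)]])
    hsv=cv2.cvtColor(im,cv2.COLOR_RGB2HSV).astype(int); H,S,V=[hsv[...,i] for i in range(3)]
    Z=P[...,2]
    m=(abs(q[...,0])<85)&(q[...,1]>-235)&(q[...,1]<0)&(Z<42)&(Z>15)
    k=cv2.morphologyEx((m&(S<75)&(S>14)&(V>130)&(H<30)).astype(np.uint8),cv2.MORPH_OPEN,np.ones((2,2)))
    return im,q,Z,k
'''
open('h.py','a').write(cat); exec(cat)
for n in('top','scene'):
    im,q,Z,k=panel(n); k=k>0; x,y=q[k].T
    print(n,k.sum(),np.percentile(y,[1,5,50]).round(1))
    out=[]
    for c in range(-56,57,8):
        s=y[abs(x-c)<4]
        if len(s)>3: out.append((c,round(float(s.min()),1)))
    print(out)
im=im.copy(); im[k]=[255,0,255]; cv2.imwrite('pics/s2.png',cv2.resize(im[150:280,190:360,::-1],None,fx=4,fy=4))
print(state()['ft_force'])
```

```text
  File "<stdin>", line 16, in <module>
    return _quantile_unchecked(
        a, q, axis, out, overwrite_input, method, keepdims, weights)
    return _ureduce(a,
                    func=_quantile_ureduce_func,
    ...<5 lines>...
                    overwrite_input=overwrite_input,
                    method=method)
    r = func(a, **kwargs)
    result = _quantile(arr,
                       quantiles=q,
    ...<2 lines>...
                       out=out,
                       weights=wgt)
    slices_having_nans = np.isnan(arr[-1, ...])
                                  ~~~^^^^^^^^^
IndexError: index -1 is out of bounds for axis 0 with size 0
```

Create look.py:
```python
from h import *
import sys
im,q,Z,k=panel('scene'); k=k>0; x,y=q[k].T
print(k.sum(),np.percentile(y,[1,5,50]).round(1) if k.sum() else '')
print([(c,round(float(np.percentile(y[abs(x-c)<5],3)),1)) for c in range(-56,57,8) if (abs(x-c)<5).sum()>5])
if len(sys.argv)>1:
    im=cv2.resize(im[150:280,190:360,::-1],None,fx=4,fy=4,interpolation=cv2.INTER_CUBIC)
    c,_=cv2.findContours(cv2.resize(k.astype(np.uint8)[150:280,190:360],None,fx=4,fy=4),cv2.RETR_EXTERNAL,cv2.CHAIN_APPROX_NONE)
    cv2.drawContours(im,c,-1,(255,0,255),1); cv2.imwrite('pics/%s.png'%sys.argv[1],im)
print(state()['ft_force'].round(1))
```

```bash
python3 look.py s2
```

```text
0 
[]
[-2.2  3.7 12.1]
```

View pics/s2.png

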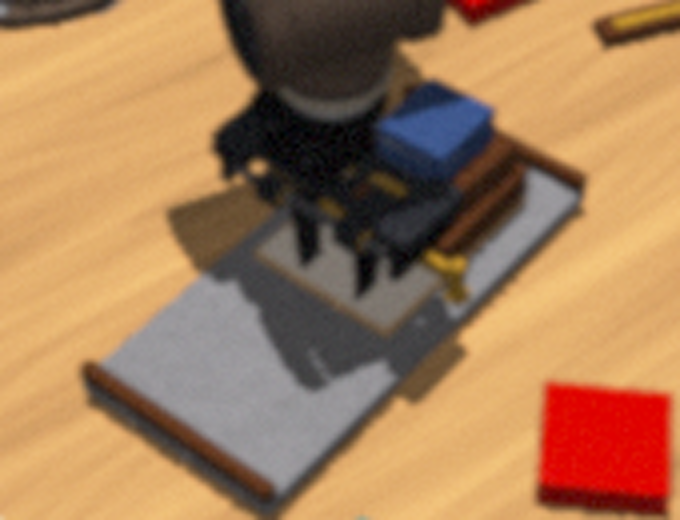

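The panel follows: its corner went from (398,325) to (388,333) with the tips. Continuing the draw.

Call:
inch_along(increments={"dx": [-2,-4,-6,-8,-10],"dy": [0,0,0,0,0],"dz": [0,0,0,0,0],"turn": [0,0,0,0,0],"aperture": [0.5,0.5,0.5,0.5,0.5]}, only="eef|ft")

```text
eef_pos: [542.9, -43.5, 31.3]
ft_force: [-1.7, 6.4, 12.0]
```

Call:
inch_along(increments={"dx": [-2,-4,-6,-8,-10],"dy": [0,0,0,0,0],"dz": [0,0,0,0,0],"turn": [0,0,0,0,0],"aperture": [0.5,0.5,0.5,0.5,0.5]}, only="eef|ft")

```text
eef_pos: [545.4, -53.2, 31.4]
ft_force: [-2.2, 7.2, 13.1]
```

Run:
```python
from h import *
im,q,Z,k=panel('scene')
hsv=cv2.cvtColor(im,cv2.COLOR_RGB2HSV)
cv2.imwrite('pics/s3.png',cv2.resize(im[150:280,190:360,::-1],None,fx=4,fy=4,interpolation=cv2.INTER_CUBIC))
# sample profile along y at x=+45 and -55 (riser)
for c in (-55,50):
  for yy in range(-115,-50,5):
    s=(abs(q[...,0]-c)<5)&(abs(q[...,1]-yy)<2.5)&(Z<45)
    print(c,yy,hsv[s].mean(0).round() if s.any() else '',end=' ')
  print()
print(state()['ft_force'].round(1))
```

```text
-55 -115 [127.   7. 134.] -55 -110 [100.   8.  89.] -55 -105 [130.   6.  69.] -55 -100 [141.   8.  71.] -55 -95 [120.  15.  66.] -55 -90 [84.  7. 70.] -55 -85 [15. 68. 96.] -55 -80 [ 14.  44. 123.] -55 -75 [ 17.  29. 124.] -55 -70 [ 16.  28. 125.] -55 -65 [ 18.  32. 123.] -55 -60 [ 16.  29. 119.] -55 -55 [ 16.  31. 110.] 
50 -115 [76. 10. 69.] 50 -110 [146.   8.  70.] 50 -105 [82.  6. 70.] 50 -100 [105.   6.  67.] 50 -95 [129.  10.  69.] 50 -90 [43.  6. 69.] 50 -85 [ 14.  70. 102.] 50 -80 [ 15.  40. 120.] 50 -75 [ 14.  33. 125.] 50 -70 [ 14.  28. 124.] 50 -65 [ 16.  30. 124.] 50 -60 [ 15.  31. 126.] 50 -55 [ 15.  29. 126.] 
[-1.9  5.  12.4]
```

View pics/s3.png

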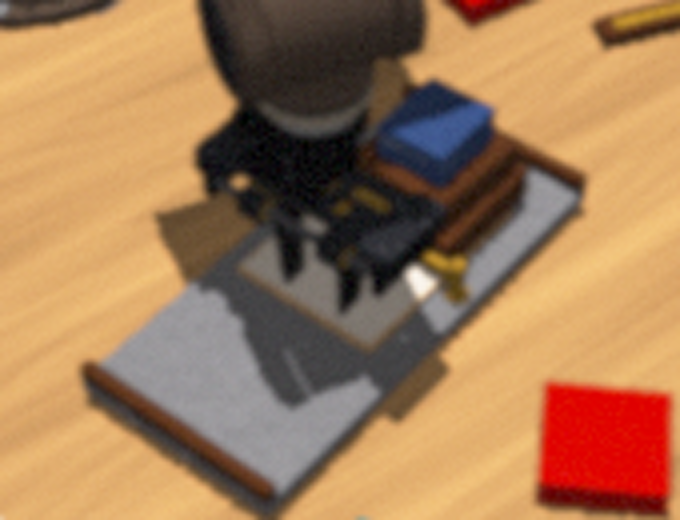

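The panel's end is at -87 on both sides, square and without slip; the pile is upright and resting against the rail. Continuing.

```bash
sed -i 's/(S<75)&(S>14)&(V>130)&(H<30)/(S<130)\&(S>24)\&(V>75)\&(H<28)/' h.py
```

Call:
inch_along(increments={"dx": [-2,-4,-6,-8,-10],"dy": [0,0,0,0,0],"dz": [0,0,0,0,0],"turn": [0,0,0,0,0],"aperture": [0.5,0.5,0.5,0.5,0.5]}, only="eef|ft")

```text
eef_pos: [547.9, -62.9, 31.4]
ft_force: [-1.6, 7.5, 12.6]
```

Call:
inch_along(increments={"dx": [-2,-4,-6,-8,-10],"dy": [0,0,0,0,0],"dz": [0,0,0,0,0],"turn": [0,0,0,0,0],"aperture": [0.5,0.5,0.5,0.5,0.5]}, only="eef|ft")

```text
eef_pos: [550.4, -72.5, 31.4]
ft_force: [-0.2, 6.3, 12.7]
```

Call:
inch_along(increments={"dx": [-2,-4,-6,-8,-10],"dy": [0,0,0,0,0],"dz": [0,0,0,0,0],"turn": [0,0,0,0,0],"aperture": [0.5,0.5,0.5,0.5,0.5]}, only="eef|ft")

```text
eef_pos: [552.9, -82.2, 31.4]
ft_force: [-1.1, 8.0, 12.2]
```

```bash
python3 look.py
```

```text
608 [-226.5 -120.7 -100. ]
[(-56, -225.9), (-48, -224.4), (-40, -224.2), (-32, -226.0), (-24, -116.8), (-16, -224.2), (-8, -204.9), (0, -117.5), (8, -223.2), (16, -117.7), (24, -118.0), (32, -116.7), (40, -117.6), (48, -115.7), (56, -116.0)]
[-1.7  5.6 12.8]
```

```bash
sed -i 's/>-235/>-218/' h.py
```

Call:
inch_along(increments={"dx": [-2,-4,-6,-8,-10],"dy": [0,0,0,0,0],"dz": [0,0,0,0,0],"turn": [0,0,0,0,0],"aperture": [0.5,0.5,0.5,0.5,0.5]}, only="eef|ft")

```text
eef_pos: [555.5, -92.1, 31.4]
ft_force: [-1.4, 4.4, 11.3]
```

Call:
inch_along(increments={"dx": [-2,-4,-6,-8,-10],"dy": [0,0,0,0,0],"dz": [0,0,0,0,0],"turn": [0,0,0,0,0],"aperture": [0.5,0.5,0.5,0.5,0.5]}, only="eef|ft")

```text
eef_pos: [558.0, -101.9, 31.4]
ft_force: [-1.4, 4.5, 11.5]
```

```bash
python3 look.py s4
```

```text
605 [-138.2 -136.3 -117.3]
[(-56, -136.3), (-48, -135.2), (-40, -137.6), (-32, -135.8), (-24, -136.9), (-16, -137.9), (-8, -138.0), (0, -138.6), (8, -137.6), (16, -137.1), (24, -137.8), (32, -137.3), (40, -137.1), (48, -135.9), (56, -136.7)]
[-1.1  3.4 12.2]
```

View pics/s4.png

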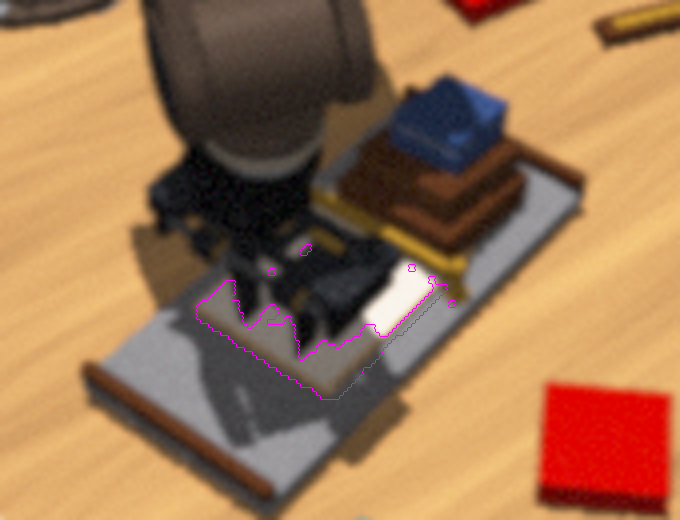

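The panel's front edge runs from (198,310) to (338,398), square. The pile has tipped back a little and is still stacked.

Call:
inch_along(increments={"dx": [-2,-4,-6,-8,-10],"dy": [0,0,0,0,0],"dz": [0,0,0,0,0],"turn": [0,0,0,0,0],"aperture": [0.5,0.5,0.5,0.5,0.5]}, only="eef|ft")

```text
eef_pos: [560.6, -111.6, 31.4]
ft_force: [-1.1, 4.5, 11.8]
```

Call:
inch_along(increments={"dx": [-2,-4,-6,-8,-10],"dy": [0,0,0,0,0],"dz": [0,0,0,0,0],"turn": [0,0,0,0,0],"aperture": [0.5,0.5,0.5,0.5,0.5]}, only="eef|ft")

```text
eef_pos: [563.1, -121.3, 31.4]
ft_force: [-1.3, 3.5, 12.1]
```

Call:
inch_along(increments={"dx": [-2,-4,-6,-8,-10],"dy": [0,0,0,0,0],"dz": [0,0,0,0,0],"turn": [0,0,0,0,0],"aperture": [0.5,0.5,0.5,0.5,0.5]}, only="eef|ft")

```text
eef_pos: [565.6, -131.0, 31.4]
ft_force: [-1.7, 2.9, 11.9]
```

```bash
python3 look.py s5
```

```text
835 [-168.8 -165.9 -135.4]
[(-56, -166.9), (-48, -164.7), (-40, -166.1), (-32, -165.2), (-24, -166.8), (-16, -166.3), (-8, -167.8), (0, -167.5), (8, -166.5), (16, -167.9), (24, -168.2), (32, -168.6), (40, -166.7), (48, -165.7), (56, -166.7)]
[ 0.2  3.  11.7]
```

View pics/s5.png

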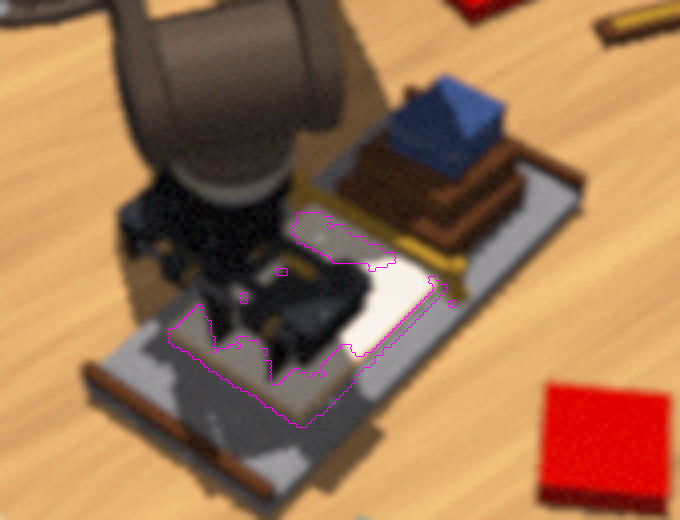

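The pile sits lower, with its front still on the panel's tail; the panel is square with its end at -167. 56 mm to go.

Call:
inch_along(increments={"dx": [-2,-4,-6,-8,-10],"dy": [0,0,0,0,0],"dz": [0,0,0,0,0],"turn": [0,0,0,0,0],"aperture": [0.5,0.5,0.5,0.5,0.5]}, only="eef|ft")

```text
eef_pos: [568.1, -140.7, 31.4]
ft_force: [-0.7, 3.2, 11.0]
```

Call:
inch_along(increments={"dx": [-2,-4,-6,-8,-10],"dy": [0,0,0,0,0],"dz": [0,0,0,0,0],"turn": [0,0,0,0,0],"aperture": [0.5,0.5,0.5,0.5,0.5]}, only="eef|ft")

```text
eef_pos: [570.7, -150.6, 31.4]
ft_force: [-0.0, 2.8, 10.5]
```

Call:
inch_along(increments={"dx": [-2,-4,-6,-8,-10],"dy": [0,0,0,0,0],"dz": [0,0,0,0,0],"turn": [0,0,0,0,0],"aperture": [0.5,0.5,0.5,0.5,0.5]}, only="eef|ft")

```text
eef_pos: [573.2, -160.2, 31.4]
ft_force: [-1.3, 2.4, 10.3]
```

Call:
inch_along(increments={"dx": [-2,-4,-6,-8,-10],"dy": [0,0,0,0,0],"dz": [0,0,0,0,0],"turn": [0,0,0,0,0],"aperture": [0.5,0.5,0.5,0.5,0.5]}, only="eef|ft")

```text
eef_pos: [575.7, -169.9, 31.4]
ft_force: [-1.6, 3.2, 9.8]
```

```bash
python3 look.py
```

```text
993 [-208.7 -205.8 -150.2]
[(-56, -204.6), (-48, -205.1), (-40, -206.3), (-32, -207.0), (-24, -205.7), (-16, -205.7), (-8, -205.5), (0, -207.6), (8, -206.1), (16, -207.6), (24, -208.7), (32, -206.6), (40, -207.4), (48, -207.8), (56, -207.5)]
[ 0.   2.2 10.2]
```

Call:
inch_along(increments={"dx": [-2,-4,-6,-8,-10],"dy": [0,0,0,0,0],"dz": [0,0,0,0,0],"turn": [0,0,0,0,0],"aperture": [0.5,0.5,0.5,0.5,0.5]}, only="eef|ft")

```text
eef_pos: [578.2, -179.6, 31.4]
ft_force: [-0.9, 3.2, 10.2]
```

Call:
inch_along(increments={"dx": [-1,-2,-3,-4],"dy": [0,0,0,0],"dz": [0,0,0,0],"turn": [0,0,0,0],"aperture": [0.5,0.5,0.5,0.5]}, only="eef|ft")

```text
eef_pos: [579.2, -183.4, 31.4]
ft_force: [-0.5, 2.2, 9.6]
```

Call:
inch_along(increments={"dx": [-0.5,-1,-1.5],"dy": [0,0,0],"dz": [0,0,0],"turn": [0,0,0],"aperture": [0.5,0.5,0.5]}, only="eef|ft")

```text
eef_pos: [579.6, -184.9, 31.4]
ft_force: [-0.5, 2.8, 9.6]
```

Call:
inch_along(increments={"dx": [-0.5,-1,-1.5],"dy": [0,0,0],"dz": [0,0,0],"turn": [0,0,0],"aperture": [0.5,0.5,0.5]}, only="eef|ft")

```text
eef_pos: [579.6, -185.5, 31.4]
ft_force: [-1.7, 10.3, 12.7]
```

Call:
inch_along(increments={"dx": [-0.4,-0.8,-1.2],"dy": [0,0,0],"dz": [0,0,0],"turn": [0,0,0],"aperture": [0.5,0.5,0.5]}, only="eef|ft")

```text
eef_pos: [579.6, -185.8, 31.4]
ft_force: [-2.9, 12.9, 14.1]
```

The lip is met (12.9 N along the draw). Unloading, then lifting off and looking.

Call:
inch_along(increments={"dx": [0.5,1,1],"dy": [0,0,0],"dz": [0,0,0],"turn": [0,0,0],"aperture": [0.5,0.5,0.5]}, only="eef|ft")

```text
eef_pos: [579.6, -185.8, 31.4]
ft_force: [-2.0, 6.1, 11.3]
```

Call:
inch_along(increments={"dx": [0,0,0,0,0],"dy": [0,0,0,0,0],"dz": [-0.5,-1,-2,-5,-10],"turn": [0,0,0,0,0],"aperture": [0.5,0.5,0.5,0.5,0.5]}, only="eef|ft")

```text
eef_pos: [579.3, -186.6, 40.4]
ft_force: [0.3, -0.2, 0.2]
```

Call:
inch_along(increments={"dx": [0,0,0,0,0],"dy": [0,0,0,0,0],"dz": [-20,-50,-80,-110,-130],"turn": [0,0,0,0,0],"aperture": [0.5,0.5,0.5,0.5,0.5]}, only="eef|ft")

```text
eef_pos: [580.0, -186.9, 173.9]
ft_force: [0.4, 0.3, 0.4]
```

Call:
inch_along(increments={"dx": [-30,-60,-90,-120,-150],"dy": [0,0,0,0,0],"dz": [0,0,0,0,0],"turn": [0,0,0,0,0],"aperture": [0.5,0.5,0.5,0.5,0.5]}, only="eef|ft")

```text
eef_pos: [617.2, -333.2, 171.2]
ft_force: [0.5, 0.0, 0.4]
```

Call:
inch_along(increments={"dx": [-30,-60,-90,-120,-150],"dy": [0,0,0,0,0],"dz": [0,0,0,0,0],"turn": [0,0,0,0,0],"aperture": [0.5,0.5,0.5,0.5,0.5]}, only="eef|ft")

```text
eef_pos: [654.6, -478.5, 171.0]
ft_force: [0.0, -0.2, -0.1]
```

Run:
```python
from h import *
for n in('top','scene'):
    im,q,Z,k=panel(n)
    sl=(slice(140,270),slice(190,385)) if n=='top' else (slice(150,280),slice(190,360))
    cv2.imwrite('pics/f_%s.png'%n,cv2.resize(im[sl][:,:,::-1],None,fx=4,fy=4,interpolation=cv2.INTER_CUBIC))
    hsv=cv2.cvtColor(im,cv2.COLOR_RGB2HSV).astype(int); H,S,V=[hsv[...,i] for i in range(3)]
    m=(abs(q[...,0])<85)&(q[...,1]>-240)&(q[...,1]<0)&(Z<45)&(Z>15)
    for nm,w in(('white',m&(S<70)&(V>185)),('lip',m&(V<110)&(S>80)&(q[...,1]<-215))):
        w=cv2.morphologyEx(w.astype(np.uint8),cv2.MORPH_OPEN,np.ones((3,3)))>0
        r=cv2.minAreaRect(q[w].astype(np.float32)); print(n,nm,np.round(r[0],1),np.round(r[1],1),round(r[2],1),cv2.boxPoints(r).round(1).tolist())
    B=(abs(q[...,0])<75)&(q[...,1]>6)&(q[...,1]<138)
    for lo,hi in((22,42),(46,60),(70,85),(100,125)):
        s=B&(Z>lo)&(Z<hi)
        if s.sum()>20:
            G=np.c_[q[s],np.ones(s.sum())]; print(lo,s.sum(),'medz',np.median(Z[s]).round(1),'med',np.median(q[s],0).round(1),'slope',np.linalg.lstsq(G,Z[s],rcond=None)[0][:2].round(3))
    s=B&(S>130)&(H>95)&(H<130)&(V>40); print('blue',q[s].mean(0).round(1) if s.any() else '',np.percentile(Z[s],[5,50,95]).round(1))
```

```text
top white [   6.4 -133. ] [110.2 179.8] 0.3 [[-49.099998474121094, -43.400001525878906], [-48.29999923706055, -223.1999969482422], [61.900001525878906, -222.6999969482422], [61.099998474121094, -42.900001525878906]]
top lip [  59.9 -227.8] [11.2 48.7] 87.8 [[35.29999923706055, -232.5], [84.0, -234.39999389648438], [84.5, -223.1999969482422], [35.79999923706055, -221.3000030517578]]
22 578 medz 23.7 med [-48.2  99.6] slope [-0.003 -0.003]
46 478 medz 51.8 med [-3.8 19.9] slope [-0.001 -0.004]
70 671 medz 77.7 med [-1.4 42.2] slope [0.004 0.001]
100 779 medz 109.9 med [ 5.  79.1] slope [ 0.008 -0.003]
blue [ 4.4 79.2] [106.2 110.  113.7]
scene white [   4.4 -128.7] [121.9 196.2] 0.1 [[-56.70000076293945, -30.600000381469727], [-56.5, -226.89999389648438], [65.4000015258789, -226.6999969482422], [65.19999694824219, -30.5]]
scene lip [ -58.1 -228.4] [11.6 52.5] 88.1 [[-84.5999984741211, -233.3000030517578], [-32.099998474121094, -235.10000610351562], [-31.700000762939453, -223.5], [-84.19999694824219, -221.6999969482422]]
22 195 medz 25.2 med [63.8 66.7] slope [ 0.03  -0.012]
46 334 medz 53.4 med [42.4 22.5] slope [-0.014  0.013]
70 361 medz 79.2 med [30.9 41.7] slope [-0.014  0.016]
100 370 medz 111.2 med [11.1 75.2] slope [-0.015  0.031]
blue [12.  74.2] [ 99.4 111.6 114.9]
```

View pics/f_top.png

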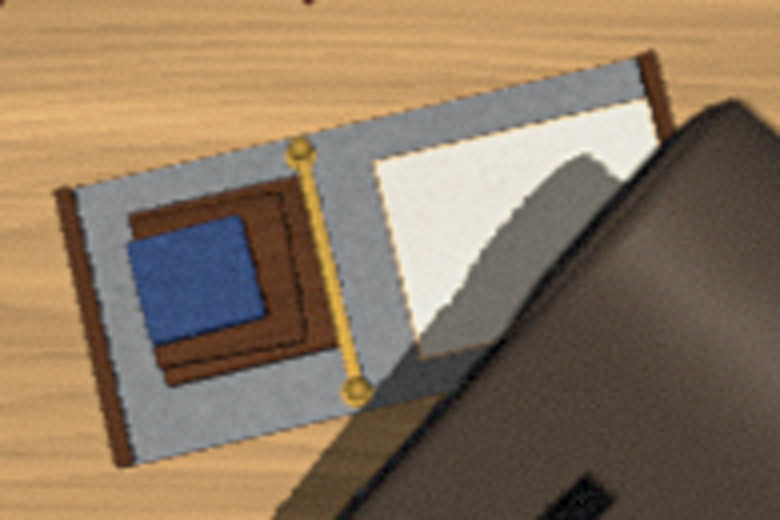

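View pics/f_scene.png

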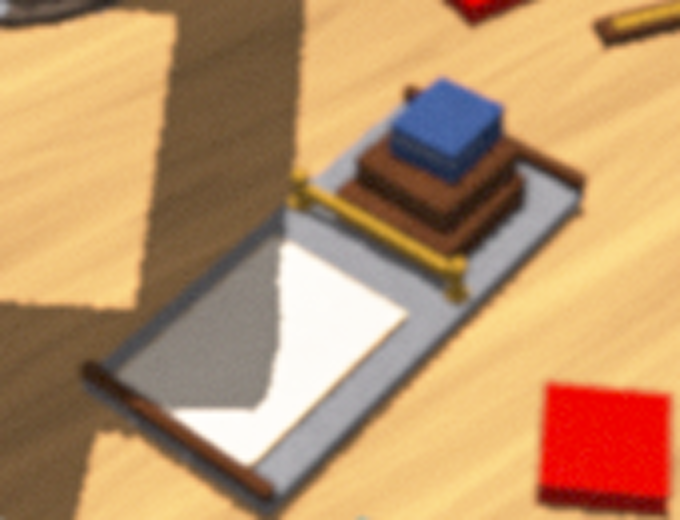

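The panel lies square against the lip ((640,100) in the top crop), and the boxes lie flat behind the rail. I'll check the stacking offsets from the front edges.

Run:
```python
from h import *
im,q,Z,k=panel('top')
for nm,lo,hi in(('large',46,62),('mid',71,86),('small',102,120)):
    s=(abs(q[...,0])<75)&(q[...,1]>6)&(q[...,1]<138)&(Z>lo)&(Z<hi)
    s=cv2.morphologyEx(s.astype(np.uint8),cv2.MORPH_OPEN,np.ones((2,2)))>0
    print(nm,'x',np.percentile(q[s][:,0],[0,1,99,100]).round(1),'y',np.percentile(q[s][:,1],[0,1,99,100]).round(1))
print(state()['ft_force'])
```

```text
large x [-135.6  -48.9   58.8   59.4] y [  4.    4.4 108.3 111. ]
mid x [-135.6  -41.7   49.2   50.2] y [ 16.8  18.4 109.  111.8]
small x [-135.6  -57.9   33.3   34.7] y [ 33.5  39.7 111.3 112.3]
[-0.08694675  1.031194   -0.28817923]
```

```bash
python3 -c "
from cell import *
print(state()['t']); print(job_done())"
```

```text
17.7833
the job is handed in; nothing more can be done
None
```

I handed the job in at t = 17.8 s: the panel lies square against the serving lip, the three boxes are flat and still stacked behind the rail, and nothing is touching them. The force peaked at 28.3 N on touchdown, close to the 30 N limit.

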